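Gather the stream pebbles in the tray's pouring corner and hold it

ROBOT

A 6-joint arm with a two-finger parallel gripper is mounted at the origin on the work surface. World frame = base frame: x ahead of the robot, y to its left, z up, the work surface at z = 0. Lengths are in m, angles in rad, forces in N, time in s.
With the tool pointing down it reaches from about 0.325 to 0.875 m from the base axis. Payload 4.4 kg.
Tool frame: the origin (TCP) lies between the finger pads; the fingertips stand 14 mm ahead of it and the grasp point (between the pads) lies 5 mm behind it (finger_overhang is the distance from the TCP to the fingertips, in m); z points along the fingers, x is the direction in which the jaws open and shut, and the axes are right-handed (so a half turn about z gives the same grasp; the last joint's range is limited). The gripper opens to 85 mm and grips with 20 to 120 N. Pads are 22 mm wide; open, the fingers measure 114 mm over their backs; the gripper's body (76 mm by 85 mm) begins 54 mm behind the grasp point. The pads swing forward as they close: fully open they stand 13 mm farther back than shut.
Start: joints at [-1.47, 0.207, 1.542, -0, 1.393, -0.15], TCP at [0.143, -0.557, 0.245] pointing down, gripper open.
Joint ranges: [-2.73, 2.73], [-0.86, 2.22], [0.23, 2.46], [-1.11, 4.25], [0.08, 2.63], [-2.82, 2.82]. Speed limits (rad/s): [2.79, 2.79, 3.14, 3.14, 3.14, 3.14].

INTERFACE

Orientations are given as a unit quaternion [x, y, z, w].
In Python, from bench import * gives the robot as it stands.
- The arm moves only by the tool drive_tool, never from a script. Its argument "rows" is a list that holds one entry, the list of rows, each a list of 6 numbers: the shift along the tool's x, y, z in units of 30 mm (1.0 is 30 mm), then the turn, a rotation vector about the tool's x, y, z in units of 5 degrees (1.0 is 5 degrees). In form: [[[tx, ty, tz, wx, wy, wz], ...]]. A call has 1 to 20 rows; each row shifts and turns the commanded pose from where the row before left it, along the tool's axes as they then stand; what a row does not reach is not made up. A row lasts 1/12 s, in which the tool goes at most 41.7 mm and 7.16 degrees, less where a joint would pass 70% of its speed; a pose out of reach is approached as far as the arm can. A call is refused whole if a number of a shift passes 1 or a number of a turn 1, either way. A call with a gripper value outside its range is refused whole. "grip" is the gripper command: -1 is shut, 1 is fully open, values between are in proportion, set as the call begins (left out, the last holds). The fingers move at their own pace and stop on an object; "newtons" is the grip in N (left out, the last holds). Time passes only in rows, so rows that do not move let the fingers close. It gives the time, the measured TCP pose, the force and the opening at its end, in the units of the state.
- sense(): the state, without advancing time (a new reading comes with each control period).
- grab_frame(name): name is "side" or "top"; returns the picture (384x512x3 uint8, red, green, blue); there is no depth.
- camera_params(name): a dict with "fx", "fy", "cx", "cy" (pixels), "R" (3x3) and "t" (3): a world point X has camera coordinates R X + t. Camera axes: x right, y down, z forward; pixel columns grow to the right and rows downward; lengths in m; the calibration is good to about 2 mm. A picture is of the moment at which its call begins. camera_params takes no time and is no camera call.
- finish_job(): hands the job in, once; it reports no verdict.
Trained networks look in the newest picture that a camera, given by its name, has taken for a name from the list of things; names that differ only in an ending like _2 or _b are one class to them, and where a whole thing is asked for, a point or a joint stands for the part that bears it (a point fixed in the world has none). Each returns a list of dicts, best first, with "confidence" (0 to 1); they miss things now and then, are a little off and sometimes report something else, mostly with a low value. They report only what shows in the picture. A call takes as long as a camera call.
- boxes_of(thing, camera): "rect" ([centre column, centre row, width, height] as shares, 0 to 1, of the picture: columns of its width, rows of its height, round what is visible of it).
- pinpoint(thing, camera): "location" ([row, column] as shares, 0 to 1, of the picture: columns of its width, rows of its height: a listed point, or the origin of a listed thing).
The state is a dict: "clock": time; "joint_pos": joint angles; "dq": joint speeds; "joint_torque": joint torques, N m; "tcp_pos": TCP position; "tool_rot": TCP orientation; "wrist_force": force on the tool from outside, world axes, zero at the start; "torque": the same for the moment, N m; "gripper_width": opening from 0.0 (shut) to 1.0 (fully open).
Only numpy, scipy, OpenCV 4.12 (cv2) and the standard library are available. Lean on these libraries where they do the work, as an engineer would, in place of code of your own. Each camera call takes 0.05 s, during which the arm holds its last target. There are 200 camera calls.

TASK

Put the pebble that is in the glass dish back into the white sorting tray with the others. Then take the tray and raise it by the side away from its pouring lip, with the lip corner still resting on the bench, until all five pebbles have slid together into the lip corner, and finish holding it tilted there in the gripper. Leave the dish and the other things on the bench where they are.

Things in the scene. Friction and masses are not known exactly. Their poses are not given: they have to be found in the camera images.
- tray_mid (a point): Centre of the open white sorting tray, 27 mm above its underside; z is the tray's up, +x points to the corner with the pouring lip, the sides run at 45 degrees to x. Loose, 0.2 to 0.45 kg, 220 mm square, 54 mm high at the rim, all four corners cut off at 45 degrees: each corner is a flat wall 54 mm long, 129 mm from the centre. Floor 6 mm thick, walls 4 mm.
- tray_lip (a point): Point on the tray's inner floor at the foot of the lip corner's wall, mid-wall: 125 mm along the tray's +x, 6 mm above the underside. That wall is only 34 mm high and carries the lip, a small trough reaching 153 mm from the centre and 60 mm up. Wet and slick: pebbles begin to slide at a tilt of 8 to 13 degrees on the open floor, along the side walls next to this corner at 13 to 22.
- tray_heel (a point): Middle of the rim on the plain corner opposite the lip, 127 mm along the tray's -x, 48 mm above the underside. All walls but the lip's end in such a rim bead, 12 mm wide and 12 mm high (42 to 54 mm up), standing 4 mm proud of both faces of the wall. Here it runs 54 mm along the tray's y and is pinched along the tray's x. Axes as the tray's.
- tray_edge (a point): Middle of the outer lower edge of the lip corner's wall, 129 mm along the tray's +x, on the underside. This straight edge, 54 mm long along the tray's y, is what the tray stands on when the opposite corner is lifted. Axes as the tray's.
- dish: Clear glass dish, round, open, 150 mm across, 16 mm high, wall and floor 3 mm thick, loose, 160 g, on the bench beside the tray. Origin: centre of its underside.
- pebble_dish_mid (a point): Centre of a stream pebble, 38 x 29 x 19 mm (length along its x, width along its y, height along z), rounded, flat underneath, 15 to 45 g, lying in the glass dish at the start.
- pebble_1_mid (a point): Centre of a stream pebble, 36 x 28 x 18 mm (length along its x, width along its y, height along z), rounded, flat underneath, 15 to 45 g, lying in the tray at the start.
- pebble_2_mid (a point): Centre of a stream pebble, 33 x 27 x 17 mm (length along its x, width along its y, height along z), rounded, flat underneath, 15 to 45 g, lying in the tray at the start.
- pebble_3_mid (a point): Centre of a stream pebble, 32 x 26 x 16 mm (length along its x, width along its y, height along z), rounded, flat underneath, 15 to 45 g, lying in the tray at the start.
- pebble_4_mid (a point): Centre of a stream pebble, 37 x 29 x 18 mm (length along its x, width along its y, height along z), rounded, flat underneath, 15 to 45 g, lying in the tray at the start.
- jar: Bystander: glass jar with a white lid, 64 mm across, 75 mm high, on the bench. Origin: centre of its underside.
- slide_box: Bystander: grey slide box, 87 x 102 x 37 mm, on the bench. Origin: centre of its underside.
- magnifier: Bystander: hand lens lying on the bench, 176 mm long along its x, 68 mm wide, 12 mm high. Origin: about where lens frame and handle meet.

How it is judged:
By the outcome, as a careful person would: the job done as asked, in the order asked, and still so for the second after the job is handed in, while the arm keeps its last pose, push and grip.
It also fails if it takes over 58 s, if anything falls off the work surface, if the arm or the gripper's body presses on something with over 40 N, if the wrist force passes 120 N, or if a joint passes its speed limit or range.

## Working session

There is one attempt and no reset: what is moved stays moved. The work goes in short steps, Python scripts to look and compute and a tool call to move; the robot and the scene stay as the last step left them, time stands still between calls to the robot, and variables do not carry over. Pictures are saved under pics/ and viewed, about 8 in all and at most 12, crops included, and the job is handed in when it is done.

Besides the shell and the picture viewer there is one more tool, called after ">>>" by a JSON object that holds its "method" and its "body". drive_tool: Moves the arm, as the interface text tells. Its arguments: {"type":"object","properties":{"rows":{"type":"array","items":{"type":"array","items":{"type":"array","items":{"type":"number"}}}},"grip":{"type":"number"},"newtons":{"type":"number"}},"required":["rows"]}

```bash
mkdir -p pics; ls
cat > h.py <<'E'
from bench import *
import numpy as np, cv2
from scipy.spatial.transform import Rotation as Ro
def ray(cam,u,v):
    p=camera_params(cam);R=np.array(p["R"]);t=np.array(p["t"])
    c=-R.T@t; d=R.T@np.array([(u-p["cx"])/p["fx"],(v-p["cy"])/p["fy"],1]);return c,d
def onz(cam,u,v,z):
    c,d=ray(cam,u,v);return c+d*(z-c[2])/d[2]
def proj(cam,X):
    p=camera_params(cam);q=np.array(p["R"])@np.array(X)+np.array(p["t"]);return q[0]/q[2]*p["fx"]+p["cx"],q[1]/q[2]*p["fy"]+p["cy"]
def tri(a,b):
    (c1,d1),(c2,d2)=ray("top",*a),ray("side",*b)
    s=np.linalg.lstsq(np.c_[d1,-d2],c2-c1,rcond=None)[0]
    p,q=c1+d1*s[0],c2+d2*s[1];return (p+q)/2,np.linalg.norm(p-q)
def shot(cam,name,crop=None,scale=1.5):
    im=grab_frame(cam)[:,:,::-1]
    if crop: im=im[crop[1]:crop[3],crop[0]:crop[2]]
    cv2.imwrite("pics/"+name,cv2.resize(im,None,fx=scale,fy=scale,interpolation=cv2.INTER_CUBIC))
def pp(th,cam):
    return [(round(d["confidence"],2),d["location"][1]*512,d["location"][0]*384) for d in pinpoint(th,cam)]
E
python3 - <<'E'
from h import *
shot("top","t0.png");shot("side","s0.png")
Z=dict(tray_mid=.027,tray_lip=.006,tray_heel=.048,tray_edge=0,dish=0,pebble_dish_mid=.0125,pebble_1_mid=.015,jar=0,slide_box=0,magnifier=0)
for k,z in Z.items():
    for c in("top","side"):
        try:
            for cf,u,v in pp(k,c): print(k,c,cf,round(u),round(v),onz(c,u,v,z).round(3))
        except Exception as e: print(k,c,e)
s=sense();print(s["clock"],s["tcp_pos"],s["tool_rot"],s["wrist_force"])
for c in("top","side"): print(c,ray(c,256,192))
E
```

```text
pics
tray_mid top 0.96 253 171 [0.531 0.064 0.027]
tray_mid top 0.66 398 139 [ 0.609 -0.279  0.027]
tray_mid side 0.72 227 215 [0.531 0.079 0.027]
tray_lip top 0.74 261 224 [0.407 0.045 0.006]
tray_lip side 0.78 278 222 [0.396 0.048 0.006]
tray_lip side 0.56 270 161 [ 0.471 -0.236  0.006]
tray_heel top 0.9 239 114 [0.663 0.096 0.048]
tray_heel top 0.68 263 147 [0.584 0.041 0.048]
tray_heel top 0.29 259 228 [0.396 0.049 0.048]
tray_heel side 0.91 180 207 [0.653 0.1   0.048]
tray_heel side 0.39 216 225 [0.539 0.143 0.048]
tray_edge top 0.8 261 227 [0.4   0.044 0.   ]
tray_edge top 0.35 237 159 [0.566 0.103 0.   ]
tray_edge side 0.67 275 226 [0.401 0.062 0.   ]
dish top 0.95 387 198 [ 0.471 -0.254  0.   ]
dish side 0.71 270 161 [ 0.472 -0.247  0.   ]
pebble_dish_mid top 0.7 392 195 [ 0.476 -0.262  0.012]
pebble_dish_mid side 0.5 269 154 [ 0.48  -0.268  0.012]
pebble_1_mid top 0.46 235 159 [0.563 0.107 0.015]
pebble_1_mid side 0.42 214 224 [0.559 0.107 0.015]
jar top 0.9 400 138 [ 0.618 -0.29   0.   ]
jar side 0.87 234 151 [ 0.607 -0.275  0.   ]
slide_box top 0.91 127 134 [0.629 0.374 0.   ]
slide_box side 0.65 147 306 [0.627 0.375 0.   ]
magnifier top 0.68 125 259 [0.325 0.365 0.   ]
magnifier top 0.65 236 159 [0.566 0.106 0.   ]
magnifier top 0.33 266 176 [0.523 0.033 0.   ]
magnifier side 0.56 289 329 [0.318 0.358 0.   ]
1.1 [ 0.14324885 -0.55690411  0.2453175 ] [ 7.90299560e-01 -6.12720658e-01  3.18474772e-05  2.33268734e-05] [-0.25938816 -0.12387797  0.31398589]
top (array([0.33169689, 0.04594389, 1.07292581]), array([ 0.14119723,  0.01057879, -0.9899531 ]))
side (array([0.30395359, 0.80249591, 0.71167308]), array([ 0.15659701, -0.76578782, -0.62396856]))
```

Run:
```python
from h import *
shot("top","t1.png",(170,80,440,280),2.9)
shot("side","s1.png",(130,110,360,280),3.3)
```

```text
(no output)
```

View pics/t1.png

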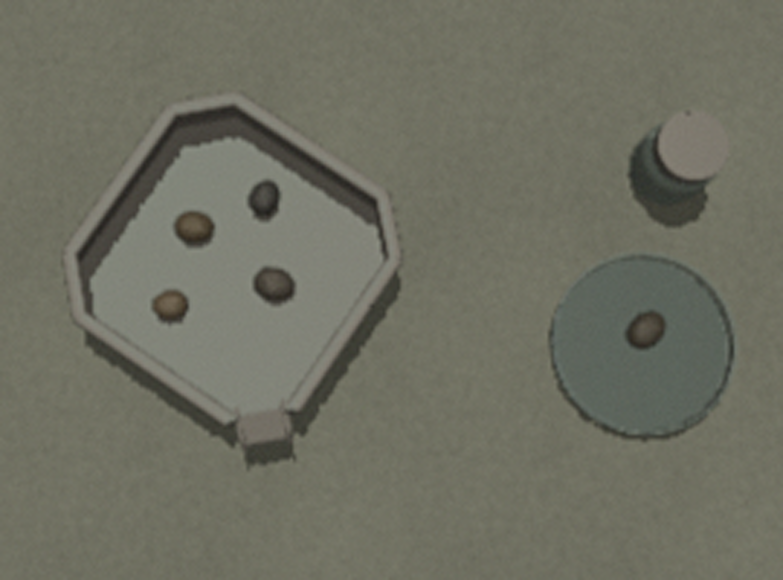

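View pics/s1.png

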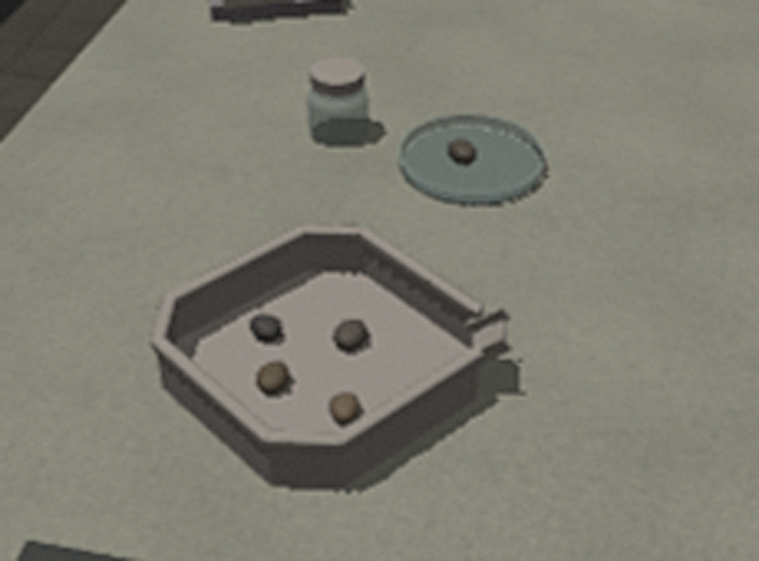

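The top view shows the lip at about full-frame px (261,227), the heel at (240,114), four pebbles in the tray, and the fifth in the dish at about (392,193). The side view agrees. Next I measure the pebble's yaw and the tray pose.

```bash
cat >> h.py <<'E'
def plan(x,y,z,jaw,s=None):
    """jaw: world yaw of tool x, tool down. prints turn then shift (after the turn) in units"""
    s=s or sense();R0=Ro.from_quat(s["tool_rot"])
    best=None
    for a in(jaw,jaw+np.pi):
        R=Ro.from_matrix(np.array([[np.cos(a),np.sin(a),0],[np.sin(a),-np.cos(a),0],[0,0,-1]]).T)
        w=(R0.inv()*R).as_rotvec()
        if best is None or np.linalg.norm(w)<np.linalg.norm(best[0]): best=(w,R)
    w,R=best;d=R.inv().apply(np.array([x,y,z])-s["tcp_pos"])
    print("turn",np.round(np.degrees(w)/5,2),"shift",np.round(d/.03,3),"q6",s["joint_pos"][5])
E
python3 - <<'E'
from h import *
im=cv2.imread("pics/t0.png");im=cv2.resize(im,(512,384),interpolation=cv2.INTER_AREA)
c=im[180:208,378:407].astype(int)
bg=np.median(c.reshape(-1,3),0);m=(np.abs(c-bg).sum(2)>60).astype(np.uint8)
n,l,st,ce=cv2.connectedComponentsWithStats(m);i=1+st[1:,4].argmax()
yx=np.argwhere(l==i)[:,::-1]+[378,180]
W=np.array([onz("top",u,v,.0125)[:2] for u,v in yx]);mu=W.mean(0);e,V=np.linalg.eigh(np.cov(W.T))
print("pebble",mu,len(W),4*np.sqrt(e),"short axis yaw",np.degrees(np.arctan2(V[1,0],V[0,0])))
f=lambda p:onz("top",p[0]/2.9+170,p[1]/2.9+80,.054)[:2]
P=np.array([f(p) for p in[(172,107),(236,95),(384,190),(399,262),(78,320),(66,258)]])
heel=(P[0]+P[1])/2;A=(P[2]+P[3])/2;B=(P[4]+P[5])/2;C=(A+B)/2
print("heel",heel,"C",C,"R",np.linalg.norm(heel-C),np.linalg.norm(A-B)/2)
yw=lambda d:np.degrees(np.arctan2(d[1],d[0]))
print("yaw",yw(C-heel),yw(A-B)-90,yw(A-B)+90)
# tri
h,r=tri((239,114),(180,207));print("heel tri",h,r)
for a,b in(((392,195),(269,154)),):print("peb tri",tri(a,b))
plan(mu[0],mu[1],.10,np.arctan2(V[1,0],V[0,0]))
E
```

```text
pebble [ 0.47967178 -0.26356605] 120 [0.02948862 0.03905537] short axis yaw -134.8665582880765
heel [0.6586448  0.09385279] C [0.53082855 0.07079444] R 0.12987948853675177 0.1286123995674119
yaw -169.7736997776031 -168.60894277780994 11.391057222190057
heel tri [0.6587573  0.09660731 0.046277  ] 0.008464134574738843
peb tri (array([ 0.47807634, -0.2614288 ,  0.01590151]), np.float64(0.0044654298317372354))
turn [ 0.    0.   11.86] shift [-14.841  -1.051   4.843] q6 -0.1505087348782684
```

>>> {"method": "drive_tool", "body": {"rows": [[[0,0,0.4,0,0,0.99],[0,0,0.4,0,0,0.99],[0,0,0.4,0,0,0.99],[0,0,0.4,0,0,0.99],[0,0,0.4,0,0,0.99],[0,0,0.4,0,0,0.99],[0,0,0.4,0,0,0.99],[0,0,0.4,0,0,0.99],[0,0,0.4,0,0,0.99],[0,0,0.4,0,0,0.99],[0,0,0.4,0,0,0.99],[0,0,0.4,0,0,0.97]]], "grip": 0.4, "newtons": 30}}

```text
clock: 2.2
tcp_pos: [0.1433, -0.557, 0.1008]
tool_rot: [-0.382, 0.924, -0.0, -0.0]
wrist_force: [-0.7, 1.1, 0.3]
gripper_width: 0.699
```

>>> {"method": "drive_tool", "body": {"rows": [[[-0.9,-0.06,0,0,0,0],[-0.9,-0.06,0,0,0,0],[-0.9,-0.06,0,0,0,0],[-0.9,-0.06,0,0,0,0],[-0.9,-0.06,0,0,0,0],[-0.9,-0.06,0,0,0,0],[-0.9,-0.06,0,0,0,0],[-0.9,-0.06,0,0,0,0],[-0.9,-0.06,0,0,0,0],[-0.9,-0.06,0,0,0,0],[-0.9,-0.06,0,0,0,0],[-0.9,-0.06,0,0,0,0],[-0.9,-0.06,0,0,0,0],[-0.9,-0.06,0,0,0,0],[-0.9,-0.06,0,0,0,0],[-0.9,-0.06,0,0,0,0],[-0.4,-0.06,0,0,0,0],[0,0,0,0,0,0],[0,0,0,0,0,0]]]}}

```text
clock: 3.78
tcp_pos: [0.4782, -0.2638, 0.1012]
tool_rot: [-0.384, 0.923, -0.0, -0.0]
wrist_force: [-1.2, -0.4, -0.2]
gripper_width: 0.701
```

Run:
```python
from h import *
plan(.479,-.263,.018,np.radians(45.1)); s=sense();print(s["clock"],s["tcp_pos"],s["gripper_width"])
```

```text
turn [ 0.   -0.01  0.02] shift [-3.800e-02  2.000e-03  2.775e+00] q6 1.690593279247083
3.7833 [ 0.47823355 -0.26384499  0.10124345] 0.7007469435861812
```

>>> {"method": "drive_tool", "body": {"rows": [[[-0.03,0,0.6,0,0,0],[0,0,0.6,0,0,0],[0,0,0.5,0,0,0],[0,0,0.4,0,0,0],[0,0,0.3,0,0,0],[0,0,0.2,0,0,0],[0,0,0.12,0,0,0],[0,0,0,0,0,0],[0,0,0,0,0,0]]]}}

```text
clock: 4.53
tcp_pos: [0.4791, -0.2636, 0.0201]
tool_rot: [-0.384, 0.923, -0.0, 0.0]
wrist_force: [0.8, 0.5, 0.2]
gripper_width: 0.707
```

>>> {"method": "drive_tool", "body": {"rows": [[[0,0,0,0,0,0],[0,0,0,0,0,0],[0,0,0,0,0,0],[0,0,0,0,0,0],[0,0,0,0,0,0],[0,0,0,0,0,0],[0,0,0,0,0,0],[0,0,0,0,0,0]]], "grip": -1, "newtons": 30}}

```text
clock: 5.2
tcp_pos: [0.4794, -0.2635, 0.0205]
tool_rot: [-0.384, 0.923, -0.001, 0.0]
wrist_force: [-1.1, 1.0, 5.6]
gripper_width: 0.291
```

>>> {"method": "drive_tool", "body": {"rows": [[[0,0,-0.1,0,0,0],[0,0,-0.2,0,0,0],[0,0,-0.4,0,0,0],[0,0,-0.6,0,0,0],[0,0,-0.6,0,0,0],[0,0,-0.6,0,0,0],[0,0,-0.5,0,0,0],[0,0,0,0,0,0],[0,0,0,0,0,0]]]}}

```text
clock: 5.95
tcp_pos: [0.4796, -0.2638, 0.1112]
tool_rot: [-0.384, 0.923, -0.001, 0.001]
wrist_force: [-0.4, 1.0, -0.7]
gripper_width: 0.287
```

Run:
```python
from h import *
s=sense();print(s["clock"],s["tcp_pos"],s["gripper_width"],s["wrist_force"])
shot("side","s2.png",(200,60,360,240),3.2);
print(pp("dish","top"))
shot("top","tmp.png");print(pp("dish","top"),pp("dish","side"))
plan(.462,.058,.11,np.radians(-11+0))
plan(.462,.058,.11,np.radians(11.-0))
plan(.462,.058,.11,np.radians(101.))
```

```text
5.95 [ 0.4796049  -0.26375287  0.11116189] 0.28722026263554373 [-0.41229005  0.95453889 -0.67873983]
[(0.89, 384.7168, 198.6816), (0.48, 262.6048, 177.984), (0.4, 239.3088, 117.00480000000002)]
[(0.92, 389.7856, 197.4144), (0.44, 263.7824, 177.4848)] [(0.97, 271.104, 162.5088)]
turn [ 0.03 -0.02 11.22] shift [ 2.56  10.386 -0.057] q6 1.6929969911342249
turn [ 0.03 -0.01  6.82] shift [-1.517 10.588 -0.057] q6 1.6929969911342249
turn [ 3.000e-02  1.000e-02 -1.118e+01] shift [-10.588  -1.517  -0.057] q6 1.6929969911342249
```

View pics/s2.png

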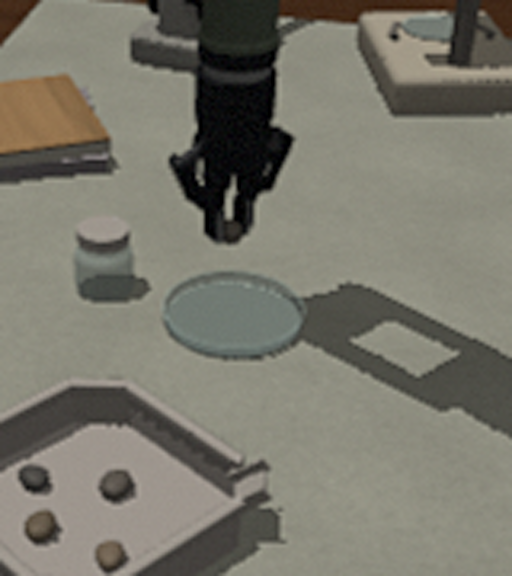

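The pebble is held between the fingertips (crop px (232,232)). The dish is empty and hasn't moved.

>>> {"method": "drive_tool", "body": {"rows": [[[0,0,0,0,0,-0.93],[0,0,0,0,0,-0.93],[0,0,0,0,0,-0.93],[0,0,0,0,0,-0.93],[0,0,0,0,0,-0.93],[0,0,0,0,0,-0.93],[0,0,0,0,0,-0.93],[0,0,0,0,0,-0.93],[0,0,0,0,0,-0.93],[0,0,0,0,0,-0.93],[0,0,0,0,0,-0.93],[0,0,0,0,0,-0.95]]]}}

```text
clock: 7.2
tcp_pos: [0.4782, -0.2627, 0.1086]
tool_rot: [0.773, -0.634, -0.001, 0.0]
wrist_force: [0.4, 0.0, 0.7]
gripper_width: 0.289
```

>>> {"method": "drive_tool", "body": {"rows": [[[-0.4,-0.1,0,0,0,0],[-0.7,-0.1,0,0,0,0],[-0.8,-0.1,0,0,0,0],[-0.8,-0.1,0,0,0,0],[-0.8,-0.1,0,0,0,0],[-0.8,-0.1,0,0,0,0],[-0.8,-0.1,0,0,0,0],[-0.8,-0.1,0,0,0,0],[-0.8,-0.1,0,0,0,0],[-0.8,-0.1,0,0,0,0],[-0.8,-0.1,0,0,0,0],[-0.8,-0.1,0,0,0,0],[-0.7,-0.1,0,0,0,0],[-0.5,-0.1,0,0,0,0],[-0.29,-0.1,0,0,0,0],[0,0,0,0,0,0],[0,0,0,0,0,0]]]}}

```text
clock: 8.62
tcp_pos: [0.462, 0.0576, 0.1094]
tool_rot: [0.772, -0.636, -0.0, 0.0]
wrist_force: [-0.2, -0.6, -0.7]
gripper_width: 0.29
```

Run:
```python
from h import *
plan(.462,.058,.0265,np.radians(101.)); s=sense();print(s["clock"],s["tcp_pos"],s["gripper_width"],s["wrist_force"],s["joint_pos"])
```

```text
turn [ 0.01 -0.    0.01] shift [-0.014 -0.004  2.764] q6 1.316022758296839
8.6167 [0.46196998 0.05756645 0.1094212 ] 0.2896061067968683 [-0.21469308 -0.61522822 -0.70577343] [-6.20191276e-02  1.41243445e-01  1.92865401e+00 -4.20798035e-04
  1.07220549e+00  1.31602276e+00]
```

>>> {"method": "drive_tool", "body": {"rows": [[[0,0,0.5,0,0,0],[0,0,0.6,0,0,0],[0,0,0.5,0,0,0],[0,0,0.4,0,0,0],[0,0,0.3,0,0,0],[0,0,0.25,0,0,0],[0,0,0.15,0,0,0],[0,0,0.11,0,0,0],[0,0,0,0,0,0],[0,0,0,0,0,0]]]}}

```text
clock: 9.45
tcp_pos: [0.4626, 0.0572, 0.0257]
tool_rot: [0.772, -0.636, 0.0, -0.0]
wrist_force: [0.5, -0.3, 0.4]
gripper_width: 0.292
```

>>> {"method": "drive_tool", "body": {"rows": [[[0,0,0,0,0,0],[0,0,0,0,0,0],[0,0,0,0,0,0],[0,0,0,0,0,0],[0,0,-0.2,0,0,0],[0,0,-0.5,0,0,0],[0,0,-0.8,0,0,0],[0,0,-0.8,0,0,0],[0,0,-0.7,0,0,0],[0,0,-0.5,0,0,0],[0,0,0,0,0,0]]], "grip": 0.2}}

```text
clock: 10.37
tcp_pos: [0.4653, 0.0572, 0.1345]
tool_rot: [0.772, -0.636, 0.003, -0.003]
wrist_force: [1.2, -0.2, 0.4]
gripper_width: 0.595
```

>>> {"method": "drive_tool", "body": {"rows": [[[0,0,0,0,0,-1],[0,0,0,0,0,-1],[0,0,0,0,0,-1],[0,0,0,0,0,-1],[0,0,0,0,0,-1],[0,0,0,0,0,-1],[0,0,0,0,0,-1],[0,0,0,0,0,-1],[0,0,0,0,0,-1],[0,0,0,0,0,-1],[0,0,0,0,0,-1],[0,0,0,0,0,-1],[0,0,0,0,0,-1],[0,0,0,0,0,-1],[0,0,0,0,0,-1],[0,0,0,0,0,-1],[0,0,0,0,0,-1],[0,0,0,0,0,-1],[0,0,0,0,0,0],[0,0,0,0,0,0]]]}}

```text
clock: 12.03
tcp_pos: [0.4616, 0.0573, 0.1296]
tool_rot: [0.995, 0.095, -0.001, -0.0]
wrist_force: [0.1, 0.6, 0.4]
gripper_width: 0.601
```

Run:
```python
from h import *
s=sense();print(s["clock"],s["tcp_pos"],s["gripper_width"],s["wrist_force"],s["joint_pos"][5])
shot("side","s3.png",(130,110,360,280),3.3);shot("top","t3.png")
for k in("tray_mid","tray_heel","tray_lip"): print(k,pp(k,"top"),pp(k,"side"))
```

```text
12.0333 [0.46162094 0.05730882 0.12962519] 0.6009083879146052 [0.0535308  0.62792482 0.42711367] -0.2531336043615832
tray_mid [] [(0.75, 226.9184, 215.3088)]
tray_heel [(0.78, 238.6944, 114.70080000000002)] [(0.73, 180.48, 205.2096)]
tray_lip [(0.87, 261.5808, 223.98720000000003), (0.56, 127.1808, 258.5088)] [(0.95, 274.0224, 223.10399999999998)]
```

View pics/s3.png

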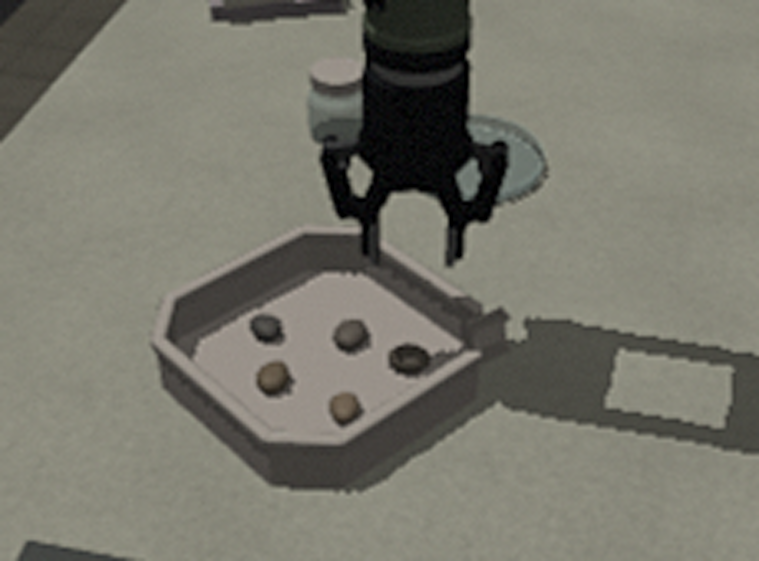

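All five pebbles are in the tray; the fifth is at crop px (409,360), near the lip. The tray hasn't moved, so I go to the heel.

Run:
```python
from h import *
for a,b in(((238.7,114.7),(180.5,205.2)),((261.6,224),(274,223.1))): print(tri(a,b))
print([onz("top",238.7,114.7,.048),onz("side",180.5,205.2,.048),onz("top",261.6,224,.006),onz("side",274,223.1,.006)])
plan(.657,.0955,.043,np.radians(10.9))
```

```text
(array([0.65557002, 0.09707523, 0.05337793]), np.float64(0.006935404387480535))
(array([ 0.40742909,  0.04382192, -0.00595887]), np.float64(0.0022802665204456896))
[array([0.66088461, 0.09800185, 0.048     ]), array([0.65460205, 0.09186564, 0.048     ]), array([0.40771743, 0.04392115, 0.006     ]), array([0.40457765, 0.05647319, 0.006     ])]
turn [ 0.   -0.    0.02] shift [ 6.616 -0.024  2.912] q6 -0.2549432214197421
```

>>> {"method": "drive_tool", "body": {"rows": [[[0.4,0,0,0,0,0],[0.7,0,0,0,0,0],[0.8,0,0,0,0,0],[0.8,0,0,0,0,0],[0.8,0,0,0,0,0],[0.8,0,0,0,0,0],[0.8,0,0,0,0,0],[0.7,0,0,0,0,0],[0.5,-0.02,0,0,0,0],[0.32,0,0,0,0,0],[0,0,0,0,0,0],[0,0,0,0,0,0],[0,0,0.5,0,0,0],[0,0,0.5,0,0,0],[0,0,0.5,0,0,0]]]}}

```text
clock: 13.68
tcp_pos: [0.6563, 0.0957, 0.0853]
tool_rot: [0.995, 0.096, -0.0, 0.0]
wrist_force: [-0.4, 0.1, -1.0]
gripper_width: 0.601
```

>>> {"method": "drive_tool", "body": {"rows": [[[0,0,0.5,0,0,0],[0,0,0.4,0,0,0],[0,0,0.3,0,0,0],[0,0,0.2,0,0,0],[0,0,0.01,0,0,0],[0,0,0,0,0,0],[0,0,0,0,0,0]]]}}

```text
clock: 14.27
tcp_pos: [0.6578, 0.0958, 0.0441]
tool_rot: [0.995, 0.096, 0.001, 0.0]
wrist_force: [-0.2, 0.5, 0.2]
gripper_width: 0.599
```

Run:
```python
from h import *
plan(.657,.0955,.043,np.radians(10.9))
s=sense();print(s["clock"],s["tcp_pos"],s["gripper_width"],s["wrist_force"])
shot("side","s4.png",(130,110,360,280),3.3)
```

```text
turn [ 0.   -0.02  0.03] shift [-0.029  0.006  0.035] q6 -0.17777883216041704
14.2667 [0.65782133 0.09584564 0.04405477] 0.599414435015475 [-0.16990322  0.49626001  0.23926864]
```

View pics/s4.png

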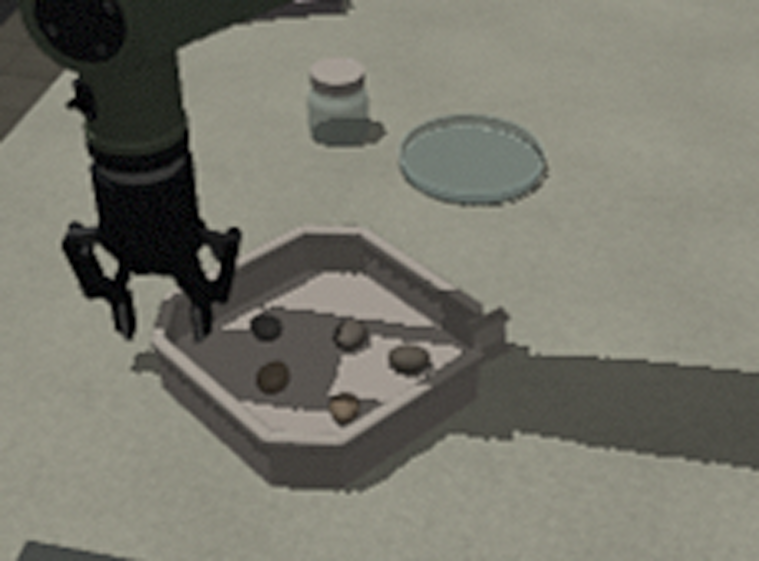

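The fingers straddle the heel rim (crop px (125,330) and (200,330)), so I close.

>>> {"method": "drive_tool", "body": {"rows": [[[0,0,0,0,0,0],[0,0,0,0,0,0],[0,0,0,0,0,0],[0,0,0,0,0,0],[0,0,0,0,0,0],[0,0,0,0,0,0],[0,0,0,0,0,0],[0,0,0,0,0,0],[0,0,0,0,0,0],[0,0,0,0,0,0]]], "grip": -1, "newtons": 80}}

```text
clock: 15.15
tcp_pos: [0.6576, 0.0959, 0.0438]
tool_rot: [0.995, 0.096, 0.001, -0.0]
wrist_force: [-1.1, 0.5, 5.0]
gripper_width: 0.121
```

Run:
```python
from h import *
# per-row tool shift for 1-deg step about pivot; tray x at yaw -169.1, tool z down
s=sense();R=Ro.from_quat(s["tool_rot"]);print(s["clock"],s["tcp_pos"],s["gripper_width"],s["wrist_force"],R.as_matrix().round(3).tolist())
a=np.radians(10.9-180);tx=np.array([np.cos(a),np.sin(a),0]);ty=np.array([-tx[1],tx[0],0])
tcp=np.array(s["tcp_pos"]);piv=tcp+tx*.256;piv[2]=0
print("piv",piv)
for n in(1,2.5):
    r=Ro.from_rotvec(ty*np.radians(n))
    new=piv+r.apply(tcp-piv)
    print(n,"new",new,"shift before",R.inv().apply(new-tcp)/.03,"after",(r*R).inv().apply(new-tcp)/.03,"turn",(R.inv()*r*R).as_rotvec()*180/np.pi/5)
```

```text
15.15 [0.65755491 0.09594075 0.04377923] 0.1206464107512618 [-1.09477446  0.48798568  5.01013501] [[0.982, 0.191, 0.001], [0.191, -0.982, 0.0], [0.001, 0.0, -1.0]]
piv [0.40617348 0.04753232 0.        ]
1 new [0.65676636 0.0957889  0.04824038] shift before [-2.65960281e-02 -5.03856718e-05 -1.48735805e-01] after [-2.39961857e-02 -4.47997265e-05 -1.49177317e-01] turn [-4.28215475e-04  1.99999541e-01  8.81912437e-06]
2.5 new [0.65544048 0.09553358 0.05490413] shift before [-7.13468371e-02 -1.36403789e-04 -3.70912609e-01] after [-5.50999873e-02 -1.01496283e-04 -3.73671693e-01] turn [-1.07053869e-03  4.99998853e-01  2.20478109e-05]
```

>>> {"method": "drive_tool", "body": {"rows": [[[-0.0255,0,-0.149,0,0.2,0],[-0.0255,0,-0.149,0,0.2,0],[-0.0255,0,-0.149,0,0.2,0],[-0.0255,0,-0.149,0,0.2,0],[-0.0255,0,-0.149,0,0.2,0],[-0.0255,0,-0.149,0,0.2,0],[0,0,0,0,0,0],[0,0,0,0,0,0],[0,0,0,0,0,0]]]}}

```text
clock: 15.9
tcp_pos: [0.6509, 0.0947, 0.0694]
tool_rot: [0.994, 0.096, 0.052, -0.005]
wrist_force: [-1.9, 0.9, -3.1]
gripper_width: 0.121
```

```bash
cat > chk.py <<'E'
from h import *
import sys
s=sense();R=Ro.from_quat(s["tool_rot"]).as_matrix()
piv=np.array([.40617,.04753,0])
print(s["clock"],"tilt",np.degrees(np.arccos(-R[2,2])),"w",round(s["gripper_width"],3),"F",np.round(s["wrist_force"],1),"T",np.round(s["torque"],2))
tc=np.array(s["tcp_pos"]);print("implied edge",tc+R@np.array([-.256,0,.04378]),"q",np.round(s["joint_pos"],2))
shot("side",sys.argv[1],(130,90,360,260),3.3);grab_frame("top")
for c in("top","side"):
    p=pp("tray_edge",c)+pp("tray_lip",c);print(c,[(a,round(u),round(v)) for a,u,v in p],"expected edge",np.round(proj(c,piv)))
E
python3 chk.py s5.png
```

```text
15.9 tilt 5.9425400736944844 w 0.121 F [-1.9  0.9 -3.1] T [-0.07  0.23 -0.04]
implied edge [ 0.40540801  0.04683894 -0.00062826] q [ 0.    0.5   1.54  0.02  1.   -0.2 ]
top [(0.64, 257, 225), (0.6, 262, 224)] expected edge [260. 225.]
side [(0.78, 275, 224), (0.68, 275, 219)] expected edge [274. 222.]
```

>>> {"method": "drive_tool", "body": {"rows": [[[-0.0255,0,-0.149,0,0.2,0],[-0.0255,0,-0.149,0,0.2,0],[-0.0255,0,-0.149,0,0.2,0],[-0.0255,0,-0.149,0,0.2,0],[-0.0255,0,-0.149,0,0.2,0],[-0.0255,0,-0.149,0,0.2,0],[-0.0255,0,-0.149,0,0.2,0],[-0.0255,0,-0.149,0,0.2,0],[-0.0255,0,-0.149,0,0.2,0],[-0.0255,0,-0.149,0,0.2,0],[0,0,0,0,0,0],[0,0,0,0,0,0],[0,0,0,0,0,0],[0,0,0,0,0,0],[0,0,0,0,0,0],[0,0,0,0,0,0]]]}}

```text
clock: 17.53
tcp_pos: [0.6362, 0.0918, 0.112]
tool_rot: [0.986, 0.095, 0.138, -0.013]
wrist_force: [-0.1, -0.6, -3.0]
gripper_width: 0.124
```

```bash
python3 chk.py s6.png
```

```text
17.5333 tilt 15.987094183384764 w 0.124 F [-0.1 -0.6 -3. ] T [-0.06  0.32 -0.01]
implied edge [ 0.40647713  0.04698194 -0.00063477] q [-0.02  0.34  1.7   0.08  0.83 -0.26]
top [] expected edge [260. 225.]
side [(0.8, 277, 222), (0.2, 226, 211), (0.81, 274, 220)] expected edge [274. 222.]
```

View pics/s6.png

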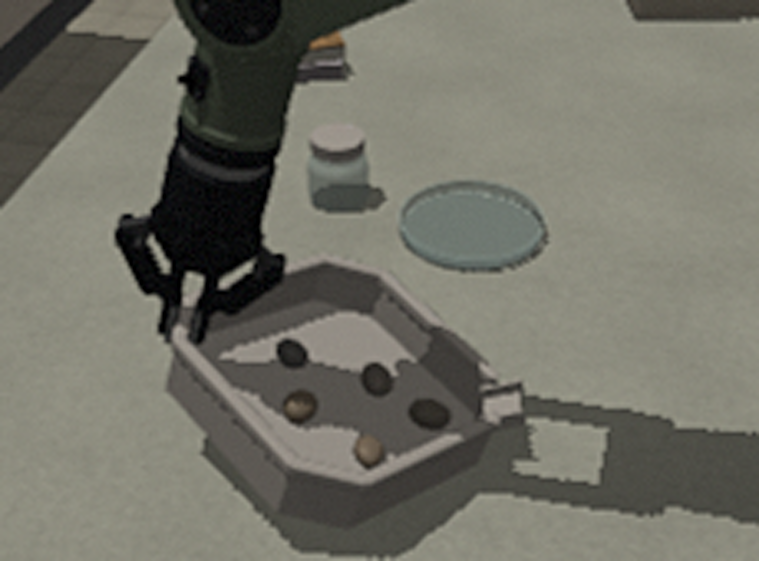

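The tray is tilted, but the pebbles look barely moved. I check the real tray tilt from both cameras before raising it further.

Run:
```python
from h import *
shot("top","t7.png",(190,80,330,250),3.4);grab_frame("side")
for k in("tray_heel","tray_lip","tray_mid","pebble_1_mid"):
    a,b=pp(k,"top"),pp(k,"side");print(k,np.round(a,1).tolist(),np.round(b,1).tolist())
    if a and b: print(tri(a[0][1:],b[0][1:]))
s=sense();R=Ro.from_quat(s["tool_rot"]).as_matrix();tc=np.array(s["tcp_pos"])
B=tc+R@np.array([0,0,.04378])  # tray frame model: below heel at underside
def T(x,y,z): return B+R@np.array([-(x+.127),y,-z])  # tray y sign symmetric
for nm,P in dict(heel=(-.127,0,.048),lip=(.125,0,.006),rimA=(-.006,.133*1,.054),liptip=(.153,0,.06),edge=(.129,0,0)).items():
    X=T(*P);print(nm,X.round(3),np.round(proj("top",X)),np.round(proj("side",X)))
```

```text
tray_heel [] []
tray_lip [] [[0.8, 275.8, 222.9]]
tray_mid [[0.9, 253.2, 171.0], [0.3, 127.8, 257.7]] [[0.9, 231.6, 206.2]]
(array([0.52373981, 0.06316991, 0.04824217]), np.float64(0.005795669924395193))
pebble_1_mid [[0.5, 240.4, 167.3]] [[0.4, 227.4, 211.7]]
(array([0.5292043 , 0.09220132, 0.05315587]), np.float64(0.010091950979580445))
heel [0.635 0.092 0.116] [240. 116.] [185. 186.]
lip [0.409 0.047 0.006] [260. 224.] [273. 221.]
rimA [ 0.545 -0.062  0.089] [309. 160.] [235. 167.]
liptip [0.367 0.039 0.051] [264. 240.] [290. 209.]
edge [ 0.406  0.047 -0.   ] [260. 225.] [274. 222.]
```

View pics/t7.png

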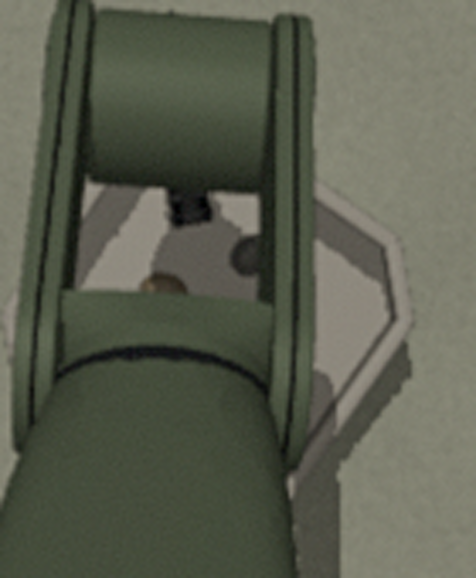

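The top view is mostly blocked by the arm. The rim sits about 4 px lower than the rigid model predicts, so the true tilt is about 13–14°, which is near the sliding threshold. I firm up the grip and go on.

>>> {"method": "drive_tool", "body": {"rows": [[[0,0,0,0,0,0],[-0.0255,0,-0.149,0,0.2,0],[-0.0255,0,-0.149,0,0.2,0],[-0.0255,0,-0.149,0,0.2,0],[-0.0255,0,-0.149,0,0.2,0],[-0.0255,0,-0.149,0,0.2,0],[-0.0255,0,-0.149,0,0.2,0],[-0.0255,0,-0.149,0,0.2,0],[0,0,0,0,0,0],[0,0,0,0,0,0],[0,0,0,0,0,0],[0,0,0,0,0,0],[0,0,0,0,0,0],[0,0,0,0,0,0],[0,0,0,0,0,0],[0,0,0,0,0,0]]], "grip": -1, "newtons": 110}}

```text
clock: 19.67
tcp_pos: [0.621, 0.0889, 0.1398]
tool_rot: [0.975, 0.094, 0.198, -0.019]
wrist_force: [-0.7, -0.2, -2.5]
gripper_width: 0.118
```

```bash
python3 chk.py s7.png
```

```text
19.6667 tilt 22.974988622997692 w 0.118 F [-0.7 -0.2 -2.5] T [-0.02  0.37  0.03]
implied edge [ 0.4064817   0.04704311 -0.00047973] q [-0.04  0.22  1.82  0.14  0.72 -0.32]
top [] expected edge [260. 225.]
side [(0.67, 276, 222)] expected edge [274. 222.]
```

View pics/s7.png

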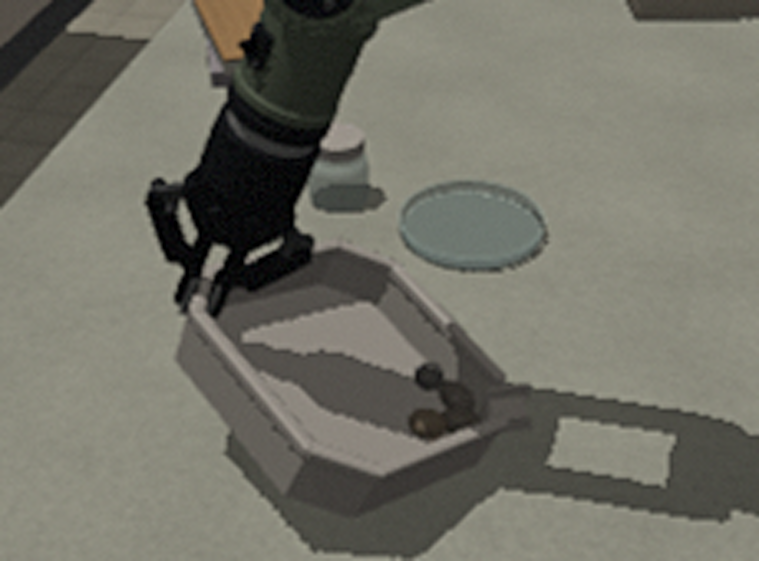

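The pebbles have slid into the lip corner (crop px 410–475, 365–435). I tilt a little more and then lower slightly, to see from the force whether the edge bears on the bench.

>>> {"method": "drive_tool", "body": {"rows": [[[-0.0255,0,-0.149,0,0.2,0],[-0.0255,0,-0.149,0,0.2,0],[-0.0255,0,-0.149,0,0.2,0],[-0.0255,0,-0.149,0,0.2,0],[-0.0255,0,-0.149,0,0.2,0],[0,0,0,0,0,0],[0,0,0,0,0,0],[0,0,0,0,0,0],[0,0,0,0,0,0],[0,0,0,0,0,0],[0,0,0,0,0,0]]]}}

```text
clock: 20.88
tcp_pos: [0.6085, 0.0864, 0.1584]
tool_rot: [0.966, 0.093, 0.241, -0.023]
wrist_force: [-0.5, 0.4, -1.7]
gripper_width: 0.114
```

>>> {"method": "drive_tool", "body": {"rows": [[[-0.016,0,0.03,0,0,0],[0,0,0,0,0,0],[0,0,0,0,0,0],[0,0,0,0,0,0]]]}}

```text
clock: 21.22
tcp_pos: [0.6088, 0.0863, 0.158]
tool_rot: [0.966, 0.093, 0.241, -0.023]
wrist_force: [0.6, -0.0, -1.5]
gripper_width: 0.117
```

>>> {"method": "drive_tool", "body": {"rows": [[[-0.016,0,0.03,0,0,0],[0,0,0,0,0,0],[0,0,0,0,0,0],[0,0,0,0,0,0]]]}}

```text
clock: 21.55
tcp_pos: [0.6092, 0.0863, 0.1574]
tool_rot: [0.966, 0.093, 0.242, -0.023]
wrist_force: [1.9, 1.3, -0.8]
gripper_width: 0.119
```

```bash
python3 chk.py s8.png
python3 - <<'E'
from h import *
shot("side","s8b.png",(190,150,310,250),6)
E
```

```text
21.55 tilt 28.109252361746258 w 0.119 F [ 1.9  1.3 -0.8] T [ 0.03  0.05 -0.01]
implied edge [ 0.40779421  0.04707711 -0.00186245] q [-0.06  0.14  1.9   0.2   0.63 -0.38]
top [(0.74, 259, 224), (0.63, 260, 224), (0.15, 262, 225)] expected edge [260. 225.]
side [(0.86, 276, 223), (0.62, 275, 220)] expected edge [274. 222.]
```

View pics/s8b.png

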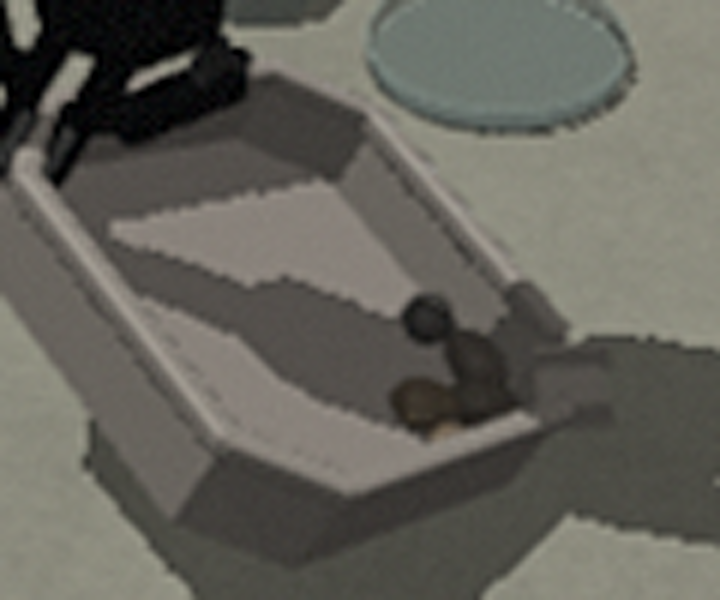

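The force rises toward zero and the moment drops from 0.37 to 0.05, so the lip edge now bears on the bench. All five pebbles show at the lip. I work out how far each one is from the lip wall.

```bash
cat > peb.py <<'E'
from h import *
def peb(px,c="side"):
    s=sense();R=Ro.from_quat(s["tool_rot"]).as_matrix();tc=np.array(s["tcp_pos"])
    ed=tc+R@np.array([-.256,0,.04378]);ex=-R[:,0];ez=-R[:,2];ey=np.cross(ez,ex)
    O=np.array([ed[0],ed[1],0.])
    for u,v in px:
        c0,d=ray(c,u,v);t=((O+ez*.015-c0)@ez)/(d@ez);X=c0+d*t-O
        print("from lip wall inner",round(-(X@ex)-.004,3),"y",round(X@ey,3), "side wall margin",round((.106*2**.5-(.129+X@ex)-abs(X@ey))/2**.5,3))
E
python3 - <<'E'
from peb import *
peb([(190+a/6,150+b/6) for a,b in[(428,318),(478,358),(482,395),(425,402),(440,432)]])
print("lip wall inner ends px:")
E
```

```text
from lip wall inner 0.044 y 0.038 side wall margin 0.022
from lip wall inner 0.017 y 0.025 side wall margin 0.012
from lip wall inner 0.015 y 0.001 side wall margin 0.028
from lip wall inner 0.044 y -0.02 side wall margin 0.035
from lip wall inner 0.037 y -0.035 side wall margin 0.019
lip wall inner ends px:
```

All five are within 45 mm of the lip wall, packed two then three. I hold briefly, recheck and hand in.

>>> {"method": "drive_tool", "body": {"rows": [[[0,0,0,0,0,0],[0,0,0,0,0,0],[0,0,0,0,0,0],[0,0,0,0,0,0],[0,0,0,0,0,0],[0,0,0,0,0,0],[0,0,0,0,0,0],[0,0,0,0,0,0]]]}}

```text
clock: 22.57
tcp_pos: [0.6085, 0.0864, 0.1567]
tool_rot: [0.966, 0.093, 0.241, -0.023]
wrist_force: [2.2, 0.6, 0.2]
gripper_width: 0.116
```

```bash
python3 chk.py s9.png
python3 - <<'E'
from h import *
for k in("dish","jar","slide_box","magnifier"):
    for c in("top","side"):
        p=pp(k,c)
        if p: print(k,c,onz(c,p[0][1],p[0][2],0).round(3))
a=cv2.imread("pics/s8.png").astype(int);b=cv2.imread("pics/s9.png").astype(int);print("changed px",(np.abs(a-b).sum(2)>120).sum())
print(finish_job())
E
```

```text
22.5667 tilt 28.014331608047527 w 0.116 F [2.2 0.6 0.2] T [-0.03  0.    0.04]
implied edge [ 0.40686268  0.04705967 -0.00219669] q [-0.06  0.14  1.9   0.2   0.63 -0.38]
top [(0.64, 259, 226), (0.7, 252, 176), (0.66, 261, 221)] expected edge [260. 225.]
side [(0.93, 277, 222), (0.67, 231, 147), (0.74, 275, 218)] expected edge [274. 222.]
dish top [ 0.471 -0.264  0.   ]
dish side [ 0.465 -0.255  0.   ]
jar top [ 0.616 -0.292  0.   ]
jar side [ 0.612 -0.281  0.   ]
slide_box top [0.625 0.371 0.   ]
slide_box side [0.627 0.371 0.   ]
magnifier top [0.327 0.362 0.   ]
magnifier side [0.321 0.363 0.   ]
changed px 319
the job is handed in; nothing more can be done
None
```

The job is handed in at about 23 s of the 58 s allowed. The pebble from the dish is back in the tray. The tray is held by its heel rim in the gripper, tilted about 28° with the lip edge on the bench. All five pebbles are together in the lip corner.

Last checks:
- **Pebbles:** all five show in the side picture, two against the lip wall and three just behind, all within about 45 mm of it. The last two side pictures, taken about a second apart, are nearly identical (319 enlarged pixels changed).
- **Lip edge on the bench:** lowering the tray slightly brought the moment at the wrist from 0.37 N m to about 0 and the downward pull from 2.5 N to about 0. So the edge is carrying the load. The located edge stays within about 3 pixels of where it should be.
- **Grip:** still closed on the rim at 110 N, with the opening unchanged.
- **Dish and bystanders:** jar, slide box and magnifier are where they were, within the few-millimetre noise of the locating. The dish's located position shifted by up to about 10 mm in one camera view, but the dish looks unmoved in the pictures.

**Disagreement:** at 16° gripper tilt the rim appeared about 4 pixels lower than expected. The tray's true tilt may therefore be a degree or two less than the gripper's 28°.

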